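# Vent the vacuum jar, then take off its lid

## Robot

A 7-joint arm with a two-finger parallel gripper is mounted at the origin on the work surface. World frame = base frame: x ahead of the robot, y to its left, z up, the work surface at z = 0. Lengths are in m, angles in rad, forces in N, time in s.
With the tool pointing down it reaches from about 0.4 to 0.875 m from the base axis. Payload 19.3 kg.
Tool frame: the origin (TCP) lies where the fingers leave the gripper's body, on its centre line; the fingertips stand bot.tip_reach ahead of it and the grasp point (between the pads) lies 54 mm ahead of it (bot.tip_reach is the distance from the TCP to the fingertips, in m); z points along the fingers, y is the line along which they close (so a half turn about z gives the same grasp; the last joint's range is limited). The gripper opens to 85 mm and grips with 20 to 120 N. Pads are 22 mm wide; open, the fingers measure 114 mm over their backs; the gripper's body (76 mm by 85 mm) begins 54 mm behind the grasp point. The pads swing forward as they close: fully open they stand 13 mm farther back than shut.
Start: joints at [1.046, 0.521, -0.036, 1.599, 0.021, 1.021, -0.113], TCP at [0.275, -0.561, 0.304] pointing down, gripper open.
Joint ranges: [-2.91, 2.91], [-0.3, 2.13], [-1.5, 1.42], [0.17, 2.43], [-1.26, 4.41], [0.16, 1.93], [-2.52, 2.52]. Speed limits (rad/s): [1.89, 1.89, 2.39, 2.39, 3.01, 3.01, 3.01].

## Interface

Orientations are given as [roll, pitch, yaw] about the fixed x, y, z axes, in that order (R = Rz(yaw) Ry(pitch) Rx(roll)).
In Python, from workcell import bot gives the robot as it stands. The module is installed in compiled form; this text tells all that it offers.
- The arm moves only by the shell command python3 -m jog 'ROWS' [FORCE]. ROWS is JSON, a list that holds one entry, the list of rows, each a list of 7 numbers: the shift along the tool's x, y, z in mm, then the turn, a rotation vector about the tool's x, y, z in rad, then the opening, from 0 (shut) to 1 (fully open). In form: [[[tx, ty, tz, wx, wy, wz, fingers], ...]]. A call has 1 to 5 rows; each row shifts and turns the commanded pose from where the row before left it, along the tool's axes as they then stand; what a row does not reach is not made up. A row lasts 1/10 s, in which the tool goes at most 50 mm and 8.59 degrees, less where a joint would pass 70% of its speed; a pose out of reach is approached as far as the arm can. A call is refused whole if a number of a shift passes 50 or a number of a turn 0.15, either way. A call with a gripper value outside its range is refused whole. The fingers move at their own pace and stop on an object; FORCE is the grip in N (left out, the last holds). Time passes only in rows, so rows that do not move let the fingers close. It gives the time, the measured TCP pose, the force, the opening and the grip force at its end, in the units of the state.
- bot.observe(): the state, without advancing time (a new reading comes with each control period).
- bot.grab_frame(name): name is "side" or "top" or "wrist"; returns a dict with "img" (480x640x3 uint8, red, green, blue), "intrinsics" (3x3 intrinsics, pixels), "R" (3x3) and "t" (3): a world point X has camera coordinates R X + t; the wrist camera has in their place "tool_from_camera" (4x4, takes a point from camera to tool coordinates, whose origin is the TCP and whose axes are the flange's). Camera axes: x right, y down, z forward; pixel columns grow to the right and rows downward; lengths in m; the calibration is good to about 2 mm. A picture is of the moment at which its call begins: read the wrist's pose just before it. There is no depth.
- bot.job_done(): hands the job in; it is judged then, once.
Trained networks look in a picture, given as the dict that the camera call returned (one of the last four; its "shot" number tells which), for a name from the list of things; names that differ only in an ending like _2 or _b are one class to them, and where a whole thing is asked for, a point or a joint stands for the part that bears it (a point fixed in the world has none). Each returns a list of dicts, best first, with "conf" (0 to 1); they miss things now and then, are a little off and sometimes report something else, mostly with a low value. They report only what shows in the picture. A call takes as long as a camera call. They do not tell look-alikes from the thing itself.
- bot.trace(query, picture): "region" (480x640 bool, what is visible of it).
- bot.spot_point(query, picture): "xyz" ([x, y, z] in m, in world coordinates, good to about 4 mm: a listed point, or the origin of a listed thing).
The state is a dict: "clock": time; "qpos": joint angles; "qd": joint speeds; "joint_efforts": joint torques, N m; "position": TCP position; "tool_rot": TCP orientation; "force": force on the tool from outside, world axes, zero at the start; "moment": the same for the moment, N m; "grip_width": finger opening in m; "finger_force": force on a finger pad.
Only numpy, scipy, OpenCV 4.12 (cv2) and the standard library are available. Lean on these libraries where they do the work, as an engineer would, in place of code of your own. Each camera call takes 0.05 s, during which the arm holds its last target. There are 200 camera calls.

## Task

Open the blue-lidded vacuum jar so that the culture dishes inside can be taken out: first turn the red vent tap on its lid fully open (a quarter turn counter-clockwise seen from above) to release the vacuum, then lift the lid off by its black centre knob and set it down gently, right way up, in the middle of the green pad. Do not bump the grey-lidded jar, which must stay sealed.

Things in the scene. Friction and masses are not known exactly. Their poses are not given: they have to be found in the camera images.
- blue_lid: Blue lid, 176 mm wide, 0.35-0.55 kg, on a clear jar fixed to the bench. Origin: centre of the lower edge of its 14 mm skirt, 76 mm above the bench when seated; z up. Plate top at z 26. Black centre knob 28 mm wide, z 32-62, grip at z 49, clear for fingers at +y and -y: at +x 58 stands the steel tap body (26 wide, to z 66), at -x 55 a gauge (34 wide, to z 48). A key stops it turning on the jar.
- blue_tap (a joint): Red vent tap on the blue lid: 0 closed (starts 0 to 0.25), 1.57 open, at a stop; + is counter-clockwise from above; light friction. Axis at x 58, y 0 mm of blue_lid. Upright bar 36 mm long, 12 thick, z 68-98 of the lid, grip at z 83; it lies along the lid's y at 0, along its x at 1.57. Until 70 degrees open, vacuum holds the lid down (it only rocks); then it lifts straight up, freely.
- lid_pad: Square green pad, 200 x 200 mm, 6 mm thick, fixed flat on the bench; origin at the centre of its underside. The lid lying on it has its origin 6 mm above the bench.
- grey_jar: Bystander, not to be touched: the same jar (clear, 160 mm wide, rim 90 mm above the bench), fixed, with a grey lid 176 mm wide and a red tap of its own; origin at the centre of its underside; tap's top 174 mm above the bench.
Mind the look-alikes: they are no part of the job. What is meant by the blue_lid is not brown, turquoise or yellow, and is the larger of those in its own colour.

How it is judged:
On the way, in this order (a step that is already met when the one before it is completed fails the run):
1. the blue lid's tap is turned open, past 70 degrees, with the lid still seated on the jar (value of joint blue_tap above 1.22 rad and height (world z) of blue_lid below 0.084 m and distance of blue_lid from where it was at the start of the episode below 0.015 m), for 0.2 s.
2. the blue lid is lifted at least 34 mm clear of its seat (height (world z) of blue_lid above 0.11 m), for 0.1 s.
At the end, for the whole second after the job is handed in: The blue lid lies at rest, right way up (within 6 degrees of level), flat on the green pad, its centre within 30 mm of the pad's centre (horizontal distance between blue_lid and lid_pad below 0.03 m and height (world z) of blue_lid below 0.012 m and angle between blue_lid's own z axis and vertical below 0.1 rad and linear speed of blue_lid below 0.02 m/s); the robot touches nothing.
It fails at once if the grey-lidded jar is bumped (more than 5 N) (contact force between grey_jar and anything else above 5 N).
It fails at once if the blue lid is dropped or slammed (faster than 0.45 m/s when near the bench) (linear speed of blue_lid above 0.45 m/s and height (world z) of blue_lid below 0.06 m).
It also fails if it takes over 58 s, if anything falls off the work surface, if the arm or the gripper's body presses on something with over 40 N, if the wrist force passes 120 N, or if a joint passes its speed limit or range.

## Working session

There is one attempt and no reset: what is moved stays moved. The work goes in short steps, Python scripts to look and compute and a shell command to move; the robot and the scene stay as the last step left them, time stands still between calls to the robot, and variables do not carry over. Pictures are saved under pics/ and viewed, at most 10 in all, crops included, and the job is handed in when it is done.

```bash
mkdir -p pics
cat > h.py <<'E'
import numpy as np, cv2
from workcell import bot
def save(f,n): cv2.imwrite('pics/'+n, cv2.cvtColor(f['img'],cv2.COLOR_RGB2BGR))
def proj(f,X):
    X=np.atleast_2d(X); c=X@f['R'].T+f['t']; p=c@f['intrinsics'].T; return p[:,:2]/p[:,2:]
def ray(f,uv):
    d=np.linalg.inv(f['intrinsics'])@np.array([uv[0],uv[1],1.]); return -f['R'].T@f['t'], f['R'].T@d
def atz(f,uv,z):
    o,d=ray(f,uv); return o+d*(z-o[2])/d[2]
E
python3 - <<'E'
from h import *
s=bot.observe(); print({k:np.round(v,3) for k,v in s.items()}, bot.tip_reach)
for c in ('top','side'):
    f=bot.grab_frame(c); save(f,c+'0.png'); print(c,-f['R'].T@f['t'], f['R'][2])
    for q in ('blue_lid','blue_tap','lid_pad','grey_jar'):
        for d in bot.spot_point(q,f): print(q,round(d['conf'],2),np.round(d['xyz'],3),np.round(proj(f,d['xyz'])))
E
```

```text
{'clock': np.float64(0.0), 'qpos': array([ 1.046,  0.522, -0.036,  1.6  ,  0.021,  1.021, -0.113]), 'qd': array([ 0.002,  0.   ,  0.001, -0.   , -0.   , -0.   ,  0.001]), 'joint_efforts': array([-1.0000e-03, -9.2709e+01,  1.9800e+00, -3.6992e+01,  1.8000e-02,
        8.0000e-03,  0.0000e+00]), 'position': array([ 0.274, -0.561,  0.303]), 'tool_rot': array([-3.14 ,  0.   ,  0.455]), 'force': array([ 0.176,  0.311, -0.137]), 'moment': array([-0.031, -0.015, -0.036]), 'finger_force': np.float64(0.0), 'grip_width': np.float64(0.085)} 0.0726
top [2.91391001e-01 1.99552419e-04 1.32855089e+00] [ 0.17577379  0.01489406 -0.98431791]
blue_lid 0.85 [ 0.713 -0.364 -0.   ] [[487. 173.]]
blue_lid 0.8 [ 0.353 -0.075  0.002] [[357. 331.]]
blue_lid 0.66 [0.824 0.018 0.002] [[319. 123.]]
blue_lid 0.63 [0.571 0.012 0.076] [[319. 224.]]
blue_lid 0.61 [ 0.232 -0.247  0.   ] [[438. 391.]]Traceback (most recent call last):
  File "<stdin>", line 6, in <module>
ValueError: it knows: blue_lid, grey_jar, lid_pad
```

Run:
```python
from h import *
for c in ('top','side'):
    f=bot.grab_frame(c); save(f,c+'1.png'); print(c,-f['R'].T@f['t'], f['R'][2])
    for q in ('blue_lid','lid_pad','grey_jar'):
        for d in bot.spot_point(q,f): print(q,round(d['conf'],2),np.round(d['xyz'],3),np.round(proj(f,d['xyz'])))
```

```text
top [2.91391001e-01 1.99552419e-04 1.32855089e+00] [ 0.17577379  0.01489406 -0.98431791]
blue_lid 0.97 [ 0.231 -0.247 -0.   ] [[438. 391.]]
blue_lid 0.65 [0.568 0.014 0.073] [[318. 225.]]
blue_lid 0.62 [0.823 0.014 0.001] [[320. 123.]]
blue_lid 0.62 [ 0.354 -0.071 -0.   ] [[356. 331.]]
blue_lid 0.58 [ 0.714 -0.364 -0.   ] [[487. 172.]]
lid_pad 0.58 [0.519 0.311 0.001] [[183. 252.]]
grey_jar 0.6 [ 0.476 -0.281  0.001] [[452. 277.]]
side [0.20804072 0.72413222 0.85743762] [ 0.28197094 -0.66550511 -0.69108273]
blue_lid 0.8 [ 0.823  0.013 -0.001] [[205. 235.]]
blue_lid 0.69 [0.566 0.015 0.08 ] [[292. 242.]]
blue_lid 0.6 [ 0.711 -0.366 -0.003] [[304. 170.]]
blue_lid 0.56 [ 0.358 -0.07   0.003] [[382. 268.]]
lid_pad 0.7 [ 0.516  0.311 -0.006] [[251. 371.]]
grey_jar 0.88 [ 0.478 -0.282 -0.004] [[365. 207.]]
```

View pics/top1.png

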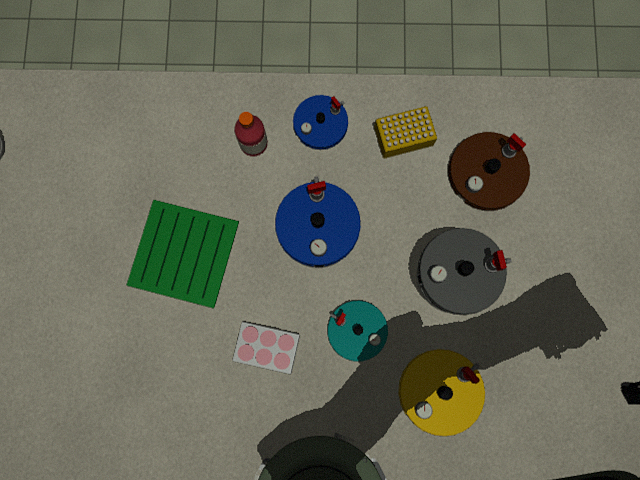

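View pics/side1.png

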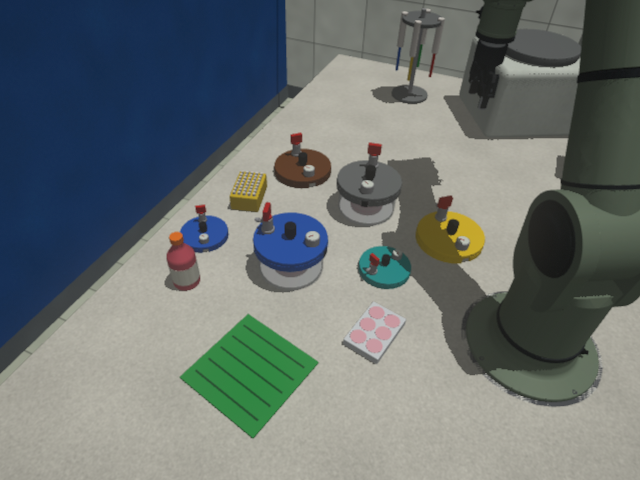

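The top view shows six lids that could be mistaken for the target:
- Large blue lid on a jar, (318,222)
- Small blue lid on the bench, (320,122)
- Brown, (489,170)
- Turquoise, (357,330)
- Yellow, (442,392)
- Grey jar, (463,270)

I choose the large blue one at (318,222). Its tap is at (316,187) and its gauge at (318,247). The green pad is at (183,252). In the side view the lid is at (290,240), its tap at (267,217), and the pad at (250,372).

```bash
cat >> h.py <<'E'
def tri(f1,p1,f2,p2):
    o1,d1=ray(f1,p1);o2,d2=ray(f2,p2)
    A=np.stack([d1,-d2],1);s=np.linalg.lstsq(A,o2-o1,rcond=None)[0]
    a,b=o1+d1*s[0],o2+d2*s[1]; return (a+b)/2, np.linalg.norm(a-b)
E
python3 - <<'E'
from h import *
ft=bot.grab_frame('top'); fs=bot.grab_frame('side')
a=cv2.resize(ft['img'][165:275,265:375],(400,400),interpolation=cv2.INTER_CUBIC)
b=cv2.resize(fs['img'][190:290,240:340],(400,400),interpolation=cv2.INTER_CUBIC)
save({'img':np.hstack([a,b])},'crop.png')
for f,n,w in((ft,'top',(slice(165,275),slice(265,375))),(fs,'side',(slice(190,290),slice(240,340)))):
    m=np.zeros((480,640),bool); i=f['img'].astype(int); r=(i[...,0]>90)&(i[...,1]<70)&(i[...,2]<70)
    m[w]=r[w]; v,u=np.nonzero(m); print(n,'red',u.mean(),v.mean(),m.sum(),cv2.minAreaRect(np.stack([u,v],1).astype(np.float32)))
    k=np.zeros((480,640),bool);k[w]=(i.max(2)<40)[w];v,u=np.nonzero(k);print('black',u.mean(),v.mean(),k.sum(),u.min(),u.max(),v.min(),v.max())
    g=(i[...,1]>90)&(i[...,0]<70)&(i[...,2]<90); g=cv2.morphologyEx(g.astype(np.uint8),cv2.MORPH_CLOSE,np.ones((9,9)))
    c=max(cv2.findContours(g,0,1)[0],key=cv2.contourArea); q=cv2.approxPolyDP(c,10,True)[:,0]
    P=np.array([atz(f,p,.006) for p in q]); print('pad',q.tolist(),P.round(3).tolist(),P.mean(0))
E
```

```text
top red 316.4537037037037 186.80555555555554 108 ((316.0, 213.5), (65.0, 16.0), 90.0)
black 316.96787148594376 220.8393574297189 249 306 338 180 266
pad [[155, 201], [128, 284], [213, 306], [237, 222]] [[0.632, 0.379, 0.006], [0.445, 0.426, 0.006], [0.401, 0.238, 0.006], [0.588, 0.194, 0.006]] [0.51635661 0.30901687 0.006     ]
side red 267.18840579710144 209.768115942029 69 ((266.453857421875, 211.13079833984375), (16.248550415039062, 7.566118240356445), 82.87498474121094)<stdin>:9: RuntimeWarning: Mean of empty slice.
  ret = ret.dtype.type(ret / rcount)
Traceback (most recent call last):
ValueError: zero-size array to reduction operation minimum which has no identity
```

View pics/crop.png

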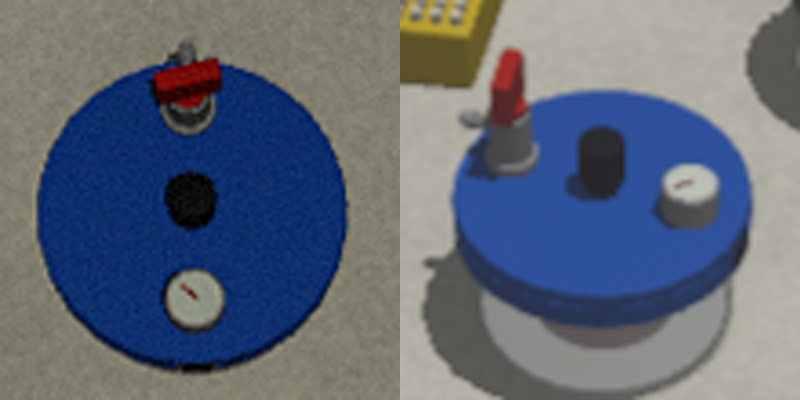

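The crop confirms the choice. It is the large blue lid on a clear jar, with the black knob at top-view pixel (317,219), the red tap bar at (316,186), and the gauge at (318,247), so lid +x points roughly along world +x. The bar is turned slightly counter-clockwise from lid y.

Run:
```python
from h import *
ft=bot.grab_frame('top'); fs=bot.grab_frame('side')
K,e=tri(ft,(317.3,219.2),fs,(290.3,224.5));print('knob top',K,e)
T,e=tri(ft,(316.4,185.6),fs,(268,204.5));print('tap top',T,e)
print('yaw',np.arctan2(*(T-K)[1::-1]), np.linalg.norm((T-K)[:2]))
G=atz(ft,(318.3,246.5),.124);print('gauge',G)
f=fs;i=f['img'].astype(int);g=(i[...,1]>90)&(i[...,0]<70)&(i[...,2]<90); g=cv2.morphologyEx(g.astype(np.uint8),cv2.MORPH_CLOSE,np.ones((9,9)))
c=max(cv2.findContours(g,0,1)[0],key=cv2.contourArea); q=cv2.approxPolyDP(c,10,True)[:,0]
P=np.array([atz(f,p,.006) for p in q]); print('pad',q.tolist(),P.round(3).tolist(),P.mean(0))
s=bot.observe();w=bot.grab_frame('wrist');print(w['tool_from_camera'].round(3),w['intrinsics'])
```

```text
knob top [0.56783986 0.01457308 0.13556501] 0.0010510976928118259
tap top [0.62371031 0.01679644 0.17738673] 0.0018463746025237722
yaw 0.03977391404908388 0.0559146667339656
gauge [0.5140669  0.01143454 0.124     ]
pad [[247, 315], [181, 378], [253, 437], [317, 362]] [[0.588, 0.199, 0.006], [0.629, 0.388, 0.006], [0.441, 0.431, 0.006], [0.398, 0.242, 0.006]] [0.51419109 0.31504291 0.006     ]
[[-0.001 -0.966 -0.26   0.066]
 [ 1.    -0.    -0.001  0.001]
 [ 0.001 -0.26   0.966 -0.071]
 [ 0.     0.     0.     1.   ]] [[333.51330504   0.         320.48892381]
 [  0.         333.51330504 233.91614868]
 [  0.           0.           1.        ]]
```

```bash
python3 -m jog '[[[0,0,-20,0,0,-0.146,1],[0,0,-20,0,0,-0.146,1],[0,0,0,0,0,-0.146,1],[0,0,0,0,0,-0.146,1],[0,0,0,0,0,-0.146,1]]]'; python3 -m jog '[[[0,0,0,0,0,-0.146,1],[0,0,0,0,0,-0.146,1],[0,0,0,0,0,-0.146,1],[0,0,0,0,0,-0.147,1],[0,0,0,0,0,0,1]]]'; python3 -m jog '[[[20,18,0,0,0,0,1],[30,27,0,0,0,0,1],[30,27,0,0,0,0,1],[30,27,0,0,0,0,1],[30,27,0,0,0,0,1]]]'; python3 -c "
from h import *
s=bot.observe();print(s['qpos'].round(2),s['position'].round(3),s['tool_rot'].round(3))"
```

```text
clock: 1.25
position: [0.2745, -0.5615, 0.3441]
tool_rot: [3.141, 0.0, 1.191]
force: [0.3, 0.1, -1.0]
grip_width: 0.0855
finger_force: 0.0
clock: 1.75
position: [0.2743, -0.5616, 0.3439]
tool_rot: [3.141, -0.0, 1.772]
force: [0.1, 0.3, 0.4]
grip_width: 0.0852
finger_force: 0.0
clock: 2.25
position: [0.3709, -0.3979, 0.344]
tool_rot: [3.141, 0.0, 1.764]
force: [1.4, -0.7, 1.1]
grip_width: 0.0856
finger_force: 0.0
[ 1.02  0.37 -0.4   1.75  0.16  1.05  0.75] [ 0.371 -0.398  0.344] [3.141 0.    1.764]
```

```bash
python3 -m jog '[[[33,30,0,0,0,0,1],[33,30,0,0,0,0,1],[33,30,0,0,0,0,1],[33,30,0,0,0,0,1],[33,30,0,0,0,0,1]]]'; python3 -m jog '[[[33,30,0,0,0,0,1],[33,30,0,0,0,0,1],[33,30,0,0,0,0,1],[33,30,0,0,0,0,1],[33,30,0,0,0,0,1]]]'; python3 -m jog '[[[27,32,0,0,0,0,1],[0,0,0,0,0,0,1],[0,0,0,0,0,0,1]]]'
cat >> h.py <<'E'
from scipy.spatial.transform import Rotation as Ro
def wrist():
    s=bot.observe(); f=bot.grab_frame('wrist'); T=np.eye(4); T[:3,:3]=Ro.from_euler('xyz',s['tool_rot']).as_matrix(); T[:3,3]=s['position']
    C=np.linalg.inv(T@f['tool_from_camera']); f['R']=C[:3,:3]; f['t']=C[:3,3]; return s,f
E
python3 - <<'E'
from h import *
s,f=wrist(); print(s['position'].round(4),s['tool_rot'].round(3),s['qpos'].round(2)); save(f,'w1.png')
i=f['img'].astype(int); r=((i[...,0]>100)&(i[...,1]<70)&(i[...,2]<70)).astype(np.uint8)
for c in cv2.findContours(r,0,2)[0]:
    if cv2.contourArea(c)>100: print(cv2.contourArea(c),cv2.minAreaRect(c))
E
```

```text
clock: 2.75
position: [0.4854, -0.2064, 0.3441]
tool_rot: [3.141, 0.0, 1.764]
force: [1.1, -0.9, 0.9]
grip_width: 0.0853
finger_force: 0.0
clock: 3.25
position: [0.5999, -0.015, 0.344]
tool_rot: [3.141, 0.0, 1.764]
force: [0.4, -1.3, -0.5]
grip_width: 0.085
finger_force: 0.0
clock: 3.55
position: [0.6253, 0.0171, 0.3434]
tool_rot: [-3.141, -0.0, 1.767]
force: [-0.6, -0.3, 0.5]
grip_width: 0.085
finger_force: 0.0
[0.6253 0.0171 0.3434] [-3.141 -0.     1.767] [ 0.22  0.53 -0.52  1.53  0.28  1.16 -0.15]
102.0 ((510.60345458984375, 277.7586364746094), (5.570859909057617, 22.840526580810547), 68.1985855102539)
129.5 ((538.6393432617188, 78.03276824951172), (31.888917922973633, 16.335081100463867), 73.49564361572266)
3213.0 ((512.621826171875, 84.20558166503906), (73.31321716308594, 66.75849151611328), 85.91438293457031)
```

View pics/w1.png

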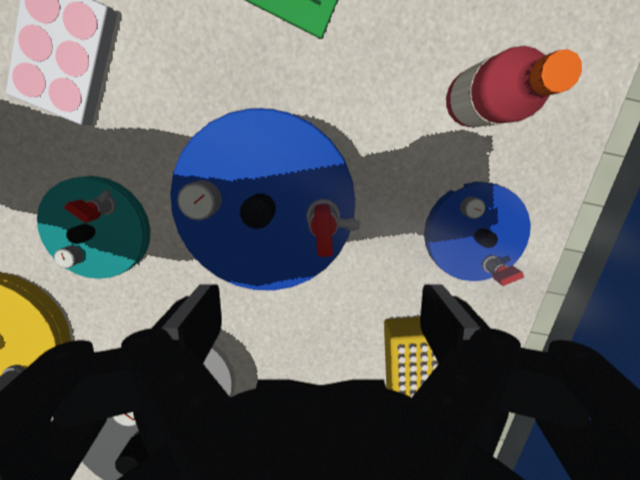

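The wrist view shows the blue lid at (262,198) with its knob at (258,210). The red bar is at (322,230), nearly aligned with the tool x axis, and the gauge is at (198,200). I'll fit the bar and knob as boxes/cylinders to the masks.

```bash
cat > fit.py <<'E'
from h import *
from scipy.optimize import minimize
def hullmask(f,P):
    m=np.zeros((1920,2560),np.uint8); q=np.round(proj(f,P)*4+1.5).astype(np.int32)
    cv2.fillConvexPoly(m,cv2.convexHull(q),1); return cv2.resize(m*255,(640,480),interpolation=cv2.INTER_AREA)/255.
def red(f,c,r=40):
    i=f['img'].astype(int); m=(i[...,0]>45)&(i[...,0]>2.2*i[...,1])&(i[...,0]>2*i[...,2])
    u,v=c; w=np.zeros_like(m); w[max(0,v-r):v+r,max(0,u-r):u+r]=1; return (m&w).astype(float)
def black(f,c,r=22):
    i=f['img'].astype(int); m=(i.max(2)<45)&(i[...,2]<i[...,0]+14); u,v=c; w=np.zeros_like(m); w[v-r:v+r,u-r:u+r]=1; return (m&w).astype(float)
def box(x,y,th,dz):
    a=np.array([[i*.018,j*.006,k] for i in(-1,1) for j in(-1,1) for k in(.144,.174)]); b=th+np.pi/2
    c,s=np.cos(b),np.sin(b); return np.c_[a[:,0]*c-a[:,1]*s+x,a[:,0]*s+a[:,1]*c+y,a[:,2]+dz]
def cyl(x,y,dz):
    t=np.linspace(0,6.28,40); return np.array([[x+.014*np.cos(a),y+.014*np.sin(a),z+dz] for a in t for z in(.108,.138)])
def fit(fm,model,x0,st):
    def cost(p): return sum(np.abs(hullmask(f,model(*p))-m).sum()/m.sum() for f,m in fm)
    best=None
    S=np.array([x0]+[np.array(x0)+np.eye(len(x0))[k]*st[k] for k in range(len(x0))])
    r=minimize(cost,x0,method='Nelder-Mead',options=dict(initial_simplex=S,maxiter=160)); return r.x.round(4),round(r.fun,3)
E
python3 - <<'E'
from fit import *
s,w=wrist(); t=bot.grab_frame('top'); sd=bot.grab_frame('side')
wm=red(w,(322,228)); print(wm.sum())
print('w tap',fit([(w,wm)],lambda x,y,th:box(x,y,th,0),[.624,.016,.2],[.006,.006,.15]))
sm=red(sd,(267,212),16); print(sm.sum())
print('w+s tap',fit([(w,wm),(sd,sm)],box,[.624,.016,.2,0],[.006,.006,.15,.006]))
km=black(w,(258,210)); print(km.sum())
print('w knob',fit([(w,km)],lambda x,y:cyl(x,y,0),[.568,.014],[.006,.006]))
# side knob and lid free z
kd=black(sd,(290,230),12); print(kd.sum())
if kd.sum()>30: print('w+s knob',fit([(w,km),(sd,kd)],cyl,[.568,.014,0],[.006,.006,.006]))
E
```

```text
883.0
w tap (array([0.6276, 0.0164, 0.2511]), np.float64(0.242))
2.0
w+s tap (array([ 0.626 ,  0.0234,  0.5437, -0.011 ]), np.float64(56.069))
883.0
w knob (array([0.5706, 0.0154]), np.float64(0.211))
157.0
w+s knob (array([ 0.5693,  0.0138, -0.0047]), np.float64(0.424))
```

```bash
python3 -m jog '[[[0,1,25,0,0,-0.05,0.6],[0,0,30,0,0,0,0.6],[0,0,30,0,0,0,0.6],[0,0,25,0,0,0,0.6],[0,0,13,0,0,0,0.6]]]' 30; python3 -m jog '[[[0,0,0,0,0,0,0.6],[0,0,0,0,0,0,0.4],[0,0,0,0,0,0,0.25],[0,0,0,0,0,0,0.1],[0,0,0,0,0,0,0]]]' 30;  python3 -m jog '[[[0,0,0,0,0,0,0],[0,0,0,0,0,0,0],[0,0,0,0,0,0,0]]]' 30
```

```text
clock: 4.25
position: [0.6255, 0.0153, 0.2192]
tool_rot: [-3.14, -0.0, 1.818]
force: [0.1, -0.6, 1.0]
grip_width: 0.0516
finger_force: 0.0
clock: 4.75
position: [0.6267, 0.0164, 0.2223]
tool_rot: [3.14, 0.001, 1.82]
force: [-1.4, -0.2, 7.6]
grip_width: 0.0114
finger_force: 34.5
clock: 5.05
position: [0.6267, 0.0164, 0.2223]
tool_rot: [3.14, 0.001, 1.819]
force: [-1.0, -0.1, 7.5]
grip_width: 0.0112
finger_force: 34.5
```

```bash
python3 -m jog '[[[0,0,-2,0,0,0,0],[0,0,-1,0,0,0,0],[0,0,0,0,0,-0.05,0],[0,0,0,0,0,-0.1,0],[0,0,0,0,0,-0.1,0]]]' 30; python3 -c "
from h import *
print(bot.observe()['moment'])"
```

```text
clock: 5.55
position: [0.6262, 0.0166, 0.224]
tool_rot: [3.141, -0.0, 2.074]
force: [-0.1, -0.0, -3.9]
grip_width: 0.0113
finger_force: 32.9
[ 0.2183289  -0.28200235 -0.04255951]
```

```bash
python3 -m jog '[[[0,0,1,0,0,-0.1,0],[0,0,0,0,0,-0.1,0],[0,0,0,0,0,-0.1,0],[0,0,0,0,0,-0.1,0],[0,0,0,0,0,-0.1,0]]]' 30;  python3 -m jog '[[[0,0,0,0,0,-0.1,0],[0,0,0,0,0,-0.1,0],[0,0,0,0,0,-0.1,0],[0,0,0,0,0,-0.1,0],[0,0,0,0,0,-0.1,0]]]' 30; python3 -c "
from h import *
print(bot.observe()['moment'])"
```

```text
clock: 6.05
position: [0.6267, 0.0169, 0.2233]
tool_rot: [3.14, 0.001, 2.574]
force: [3.5, 2.7, -3.3]
grip_width: 0.0113
finger_force: 32.9
clock: 6.55
position: [0.6269, 0.0174, 0.2235]
tool_rot: [3.14, 0.002, 3.074]
force: [4.9, 4.9, -2.5]
grip_width: 0.0116
finger_force: 33.1
[ 1.28872146 -1.22138289 -0.07191155]
```

```bash
python3 -m jog '[[[0,0,0,0,0,-0.05,0],[0,0,0,0,0,-0.05,0],[0,0,0,0,0,0,0],[0,0,0,0,0,0,0]]]' 30; python3 -c "
from h import *
print(bot.observe()['moment'])"
```

```text
clock: 6.95
position: [0.627, 0.0174, 0.2235]
tool_rot: [3.14, 0.002, -3.113]
force: [5.1, 5.4, -2.2]
grip_width: 0.0113
finger_force: 33.2
[ 1.30390098 -1.25216577  0.01527212]
```

```bash
python3 -m jog '[[[0,0,0,0,0,0,0.3],[0,0,0,0,0,0,0.6],[0,0,0,0,0,0,1],[0,0,-20,0,0,0,1],[0,0,-35,0,0,0,1]]]'; python3 -m jog '[[[-20,0,-40,0,0,0,1],[0,0,-25,0,0,0,1],[0,0,0,0,0,0,1],[0,0,0,0,0,0,1]]]';  python3 - <<'E'
from fit import *
s,w=wrist(); print(s['position'].round(4),s['tool_rot'].round(3),s['force'].round(1)); save(w,'w2.png')
for n,g in(('tap',[.627,.017,.159]),('knob',[.57,.015,.123])): print(n,proj(w,g))
E
```

```text
clock: 7.45
position: [0.6254, 0.016, 0.2768]
tool_rot: [-3.142, -0.004, -3.113]
force: [1.3, 0.0, 0.2]
grip_width: 0.0818
finger_force: 0.0
clock: 7.85
position: [0.6461, 0.0169, 0.343]
tool_rot: [-3.141, 0.0, -3.114]
force: [0.1, 0.4, -1.7]
grip_width: 0.0857
finger_force: 0.0
[0.6461 0.0169 0.343 ] [-3.141  0.    -3.114] [ 0.1  0.4 -1.7]
tap [[322.54278007 206.24913098]]
knob [[321.84647746 130.83994059]]
```

View pics/w2.png

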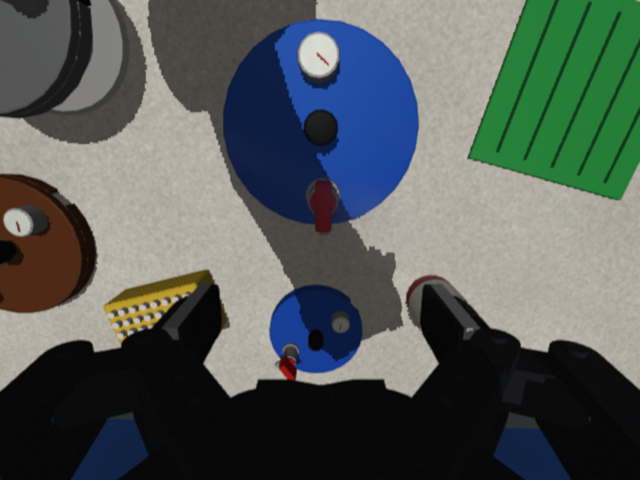

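The bar at (322,205) now points along the lid's knob–tap line, with the knob at (320,127) and the gauge at (319,55), so the tap is open. Next I'll check its angle and refine the knob position.

Run:
```python
from fit import *
s,w=wrist()
wm=red(w,(322,205)); km=black(w,(320,127)); print(wm.sum(),km.sum())
print('tap',fit([(w,wm)],lambda x,y,th:box(x,y,th,0),[.627,.017,1.5],[.006,.006,.15]))
k,c=fit([(w,km)],lambda x,y:cyl(x,y,0),[.57,.015],[.006,.006]); print('knob',k,c)
# gauge white centre at its top z .124
i=w['img'].astype(int); m=np.zeros((480,640),bool); m[30:80,295:345]=(i.min(2)>120)[30:80,295:345]; m&=(np.ptp(i,axis=2)<40)
(v,u)=np.nonzero(m); (c,r)=cv2.minEnclosingCircle(np.stack([u,v],1).astype(np.float32)); G=atz(w,c,.124); print('gauge',G.round(4))
print('yaw k-g',np.arctan2(k[1]-G[1],k[0]-G[0]))
R=Ro.from_euler('xyz',s['tool_rot']).as_matrix(); print('knob in tool mm',(R.T@(np.r_[k,.128]-s['position'])*1e3).round(1))
```

```text
786.0 873.0
tap (array([0.6258, 0.0163, 1.6589]), np.float64(0.33))
knob [0.5686 0.0138] 0.202
gauge [0.5127 0.0104 0.124 ]
yaw k-g 0.06115815151873205
knob in tool mm [ 77.1  -0.7 214.3]
```

```bash
python3 -m jog '[[[40,0,0,0,0,-0.02,1],[37,-1,0,0,0,0,1],[0,0,40,0,0,0,1],[0,0,40,0,0,0,1],[0,0,40,0,0,0,1]]]' 60; python3 -m jog '[[[0,0,25,0,0,0,1],[0,0,15,0,0,0,1],[0,0,0,0,0,0,1]]]' 60;  python3 -m jog '[[[0,0,0,0,0,0,0.5],[0,0,0,0,0,0,0.3],[0,0,0,0,0,0,0],[0,0,0,0,0,0,0],[0,0,0,0,0,0,0]]]' 60
```

```text
clock: 8.45
position: [0.5686, 0.0126, 0.221]
tool_rot: [-3.141, -0.001, -3.094]
force: [1.8, -0.5, -0.1]
grip_width: 0.0853
finger_force: 0.0
clock: 8.75
position: [0.5685, 0.0131, 0.1811]
tool_rot: [3.141, -0.003, -3.093]
force: [-0.4, 0.4, -0.2]
grip_width: 0.0854
finger_force: 0.0
clock: 9.25
position: [0.5697, 0.0142, 0.1841]
tool_rot: [3.14, 0.002, -3.093]
force: [-2.4, 4.9, 10.9]
grip_width: 0.0263
finger_force: 59.0
```

```bash
python3 -m jog '[[[0,0,0,0,0,0,0],[0,0,-3,0,0,0,0],[0,0,-5,0,0,0,0],[0,0,-8,0,0,0,0],[0,0,-10,0,0,0,0]]]' 80; python3 -m jog '[[[0,0,-15,0,0,0,0],[0,0,-20,0,0,0,0],[0,0,-20,0,0,0,0],[0,0,-20,0,0,0,0],[0,0,0,0,0,0,0]]]'
python3 - <<'E'
from fit import *
s,w=wrist(); t=bot.grab_frame('top'); print(s['position'].round(4),s['tool_rot'].round(3),s['force'].round(1),s['moment'].round(2),s['grip_width'])
sd=bot.grab_frame('side'); a=np.vstack([w['img'],sd['img']]); save({'img':cv2.resize(np.hstack([w['img'],sd['img']]),(800,300),interpolation=cv2.INTER_AREA)},'lift.png')
E
```

```text
clock: 9.75
position: [0.5691, 0.0131, 0.2092]
tool_rot: [-3.142, -0.001, -3.093]
force: [-0.3, -0.1, -3.4]
grip_width: 0.0261
finger_force: 79.6
clock: 10.25
position: [0.57, 0.0132, 0.2869]
tool_rot: [-3.141, 0.004, -3.094]
force: [1.1, 0.1, -4.3]
grip_width: 0.0255
finger_force: 79.9
[0.57   0.0132 0.2869] [-3.141  0.004 -3.094] [ 1.1  0.1 -4.3] [ 0.05 -0.02 -0.  ] 0.025508482683843734
```

View pics/lift.png

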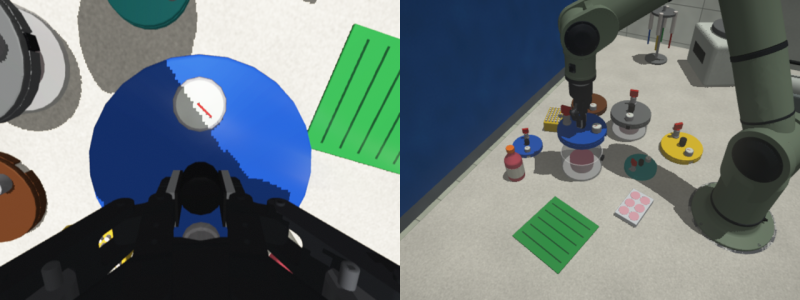

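The lift view shows the lid level in the gripper, above the jar, with the pad clear. Next I carry it to the pad centre at (0.515, 0.312).

```bash
python3 -m jog '[[[2,10,0,0,0,0,0],[3,20,0,0,0,0,0],[4,30,0,0,0,0,0],[4,35,0,0,0,0,0],[5,35,0,0,0,0,0]]]'; python3 -m jog '[[[5,35,0,0,0,0,0],[5,35,0,0,0,0,0],[5,35,0,0,0,0,0],[4,30,0,0,0,0,0],[3,20,0,0,0,0,0]]]'; python3 -m jog '[[[1,11,0,0,0,0,0],[0,5,0,0,0,0,0],[0,0,0,0,0,0,0],[0,0,20,0,0,0,0],[0,0,20,0,0,0,0]]]'; python3 -m jog '[[[0,0,20,0,0,0,0],[0,0,20,0,0,0,0],[0,0,20,0,0,0,0],[0,0,15,0,0,0,0],[0,0,0,0,0,0,0]]]'
python3 - <<'E'
from fit import *
t=bot.grab_frame('top'); i=t['img']; save({'img':cv2.resize(i[150:350,80:330],(750,600),interpolation=cv2.INTER_CUBIC)},'place.png')
E
```

```text
clock: 10.9
position: [0.5443, 0.1438, 0.2832]
tool_rot: [3.141, -0.001, -3.093]
force: [0.5, 0.6, -3.1]
grip_width: 0.0256
finger_force: 79.9
clock: 11.4
position: [0.5139, 0.2989, 0.2832]
tool_rot: [3.141, -0.001, -3.091]
force: [0.7, -1.0, -3.6]
grip_width: 0.0257
finger_force: 79.9
clock: 11.9
position: [0.5146, 0.3104, 0.2435]
tool_rot: [-3.141, 0.001, -3.095]
force: [-0.4, 0.4, -4.0]
grip_width: 0.0257
finger_force: 80.0
clock: 12.4
position: [0.5137, 0.3104, 0.1672]
tool_rot: [-3.14, -0.002, -3.094]
force: [-0.0, -0.4, -3.6]
grip_width: 0.0256
finger_force: 80.0
```

View pics/place.png

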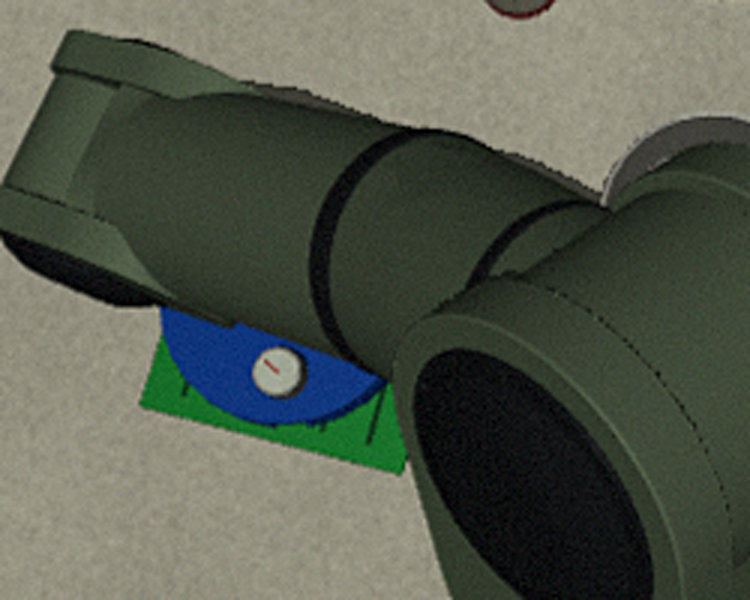

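The crop shows the lid over the pad, with the gauge at (278,370), mostly hidden by the arm. I continue down gently.

```bash
python3 -m jog '[[[0,0,12,0,0,0,0],[0,0,12,0,0,0,0],[0,0,10,0,0,0,0],[0,0,6,0,0,0,0],[0,0,4,0,0,0,0]]]'; python3 -m jog '[[[0,0,3,0,0,0,0],[0,0,2,0,0,0,0],[0,0,2,0,0,0,0],[0,0,0,0,0,0,0]]]'
```

```text
clock: 12.95
position: [0.5137, 0.3118, 0.1242]
tool_rot: [-3.141, -0.001, -3.093]
force: [-0.2, 0.1, -4.3]
grip_width: 0.0259
finger_force: 80.0
clock: 13.35
position: [0.5139, 0.3117, 0.1178]
tool_rot: [-3.142, -0.0, -3.093]
force: [-0.7, -0.3, -3.5]
grip_width: 0.0255
finger_force: 80.0
```

```bash
python3 -m jog '[[[0,0,1.5,0,0,0,0],[0,0,1.5,0,0,0,0],[0,0,0,0,0,0,0]]]'; python3 -m jog '[[[0,0,1.5,0,0,0,0],[0,0,0,0,0,0,0]]]'
```

```text
clock: 13.65
position: [0.5138, 0.3118, 0.1147]
tool_rot: [-3.142, -0.0, -3.093]
force: [0.3, -0.2, -3.2]
grip_width: 0.0261
finger_force: 80.0
clock: 13.85
position: [0.5139, 0.3118, 0.1142]
tool_rot: [-3.141, 0.001, -3.094]
force: [-4.3, -4.4, 13.2]
grip_width: 0.0256
finger_force: 82.1
```

```bash
python3 -m jog '[[[0,0,-0.5,0,0,0,0],[0,0,0,0,0,0,0.4],[0,0,0,0,0,0,0.7],[0,0,0,0,0,0,1],[0,0,0,0,0,0,1]]]' 20; python3 -m jog '[[[0,0,-10,0,0,0,1],[0,0,-25,0,0,0,1],[0,0,-40,0,0,0,1],[0,0,-40,0,0,0,1],[0,0,-40,0,0,0,1]]]'; python3 -m jog '[[[-20,-40,-10,0,0,0,1],[-20,-40,0,0,0,0,1],[-20,-40,0,0,0,0,1],[0,0,0,0,0,0,1],[0,0,0,0,0,0,1]]]'
python3 - <<'E'
from fit import *
s,w=wrist(); sd=bot.grab_frame('side'); save({'img':cv2.resize(np.hstack([w['img'],sd['img']]),(800,300),interpolation=cv2.INTER_AREA)},'end.png')
for f in(w,sd):
    for d in bot.spot_point('blue_lid',f): print(round(d['conf'],2),np.round(d['xyz'],3))
print(s['force'].round(1),s['position'].round(3))
E
```

```text
clock: 14.35
position: [0.5139, 0.3118, 0.1139]
tool_rot: [3.142, 0.0, -3.093]
force: [-0.3, 0.7, 0.0]
grip_width: 0.0762
finger_force: 0.0
clock: 14.85
position: [0.5135, 0.3118, 0.2712]
tool_rot: [3.141, 0.0, -3.093]
force: [0.6, -0.3, 0.5]
grip_width: 0.0856
finger_force: 0.0
clock: 15.35
position: [0.5798, 0.194, 0.2794]
tool_rot: [3.141, 0.0, -3.095]
force: [0.0, 1.3, -0.5]
grip_width: 0.0855
finger_force: 0.0
0.71 [0.514 0.311 0.01 ]
0.84 [0.823 0.012 0.   ]
0.67 [ 0.354 -0.068  0.004]
0.61 [ 0.714 -0.365 -0.001]
[ 0.   1.3 -0.5] [0.58  0.194 0.279]
```

View pics/end.png

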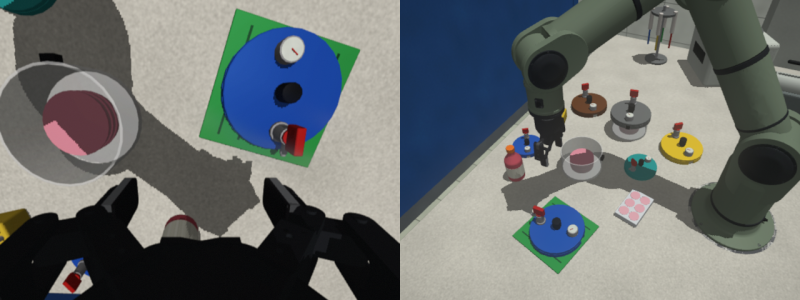

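The lid lies flat and upright in the middle of the pad, at (283,88) in the left half and (557,230) in the right. The jar is open with the dishes visible, and the gripper is clear of everything.

```bash
python3 -c "
from workcell import bot
print(bot.job_done())"
```

```text
the job is handed in; nothing more can be done
None
```

The vent tap is open, the blue lid lies flat and right way up about 3 mm from the middle of the green pad, the grey jar was not touched, and the job is handed in (no verdict was returned).

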